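# Fold out the crank handle and wind the jig to its marker

### The job

The black terminal block rides on the hand-cranked carriage of the green wiring jig. Leaving the crank alone at first, fold its red handle out until it stands fully upright, then wind the crank by it until the carriage's red pointer stands opposite the yellow marker on the front edge of the bed. Leave the handle standing out, let go, and do not disturb the mug, the blue-capped module or the contactor.

Things in the scene. Friction and masses are not known exactly. Their poses are not given: they have to be found in the camera images.
- jig: Wiring jig, bolted down: grey bed 140 x 375 x 14 mm, green gear housing 84 x 92 mm near one end (collar to 72 mm above the bench). Origin on the bench under the vertical crank axis; z up, y along the bed, the way the carriage runs out from the housing. Bed y -60 to +315, x -48 to +92 mm; carriage and block stay below 84 mm. The marker starts 30 to 90 mm further along +y than the pointer.
- crank_axis (a point): Point on the vertical crank axis, 102 mm above the bench, level with the handle's hinge. The dark crank arm (16 mm wide, its top 84 mm above the bench) turns about it.
- crank (a joint): Crank angle in rad, growing counter-clockwise seen from above; starts between -1.0 and 1.0; at 0 the arm points along the jig's +x. Turns freely past what is needed, light drag (0.1 N m, about 2 N at the handle), stays where left. One turn counter-clockwise moves the carriage 60 mm along the jig's +y (9.55 mm per rad).
- handle_hinge (a point): Centre of the handle's hinge at the outer end of the crank arm, 62 mm from the crank axis and 102 mm above the bench, between two lugs 30 mm apart outside that reach 10 mm higher. The hinge axis is horizontal and square to the arm.
- handle_grip (a point): Centre of the red round handle, 44 mm from its hinge: a freely spinning sleeve, diameter 20 mm, 14 to 76 mm from the hinge. Folded, it lies level over the crank arm from the hinge to just past the crank axis, its underside 8 mm above the arm. It can be pinched from above at both sides; the fingers can reach down beside the arm, to the housing (collar 72 mm above the bench).
- handle (a joint): Fold angle of the handle in rad: 0 folded flat over the arm, 1.57 fully unfolded, standing straight up (stop). Light friction (0.06 N m), it stays at any angle; starts between 0 and 0.15. Drawn up by a firm pinch that is not itself tilted, it can lag some 0.3 rad and then needs a push outward to its stop.
- pointer_tip (a point): Tip of the carriage's red pointer (4 mm wide), 33.5 mm above the bench, sticking out towards the jig's -x.
- marker_tip (a point): Inner tip of the yellow marker, 10 mm wide, fixed to the bed's edge at the jig's -x side, 33.5 mm above the bench. When pointer and marker stand opposite each other, their y in the jig's frame is equal and a gap of 5 mm in x remains.
- mug_mid (a point): Centre of the white mug, 97 mm high, half-way up; a bystander.
- ct_mid (a point): Centre of the white module with a blue cap, 54 x 58 x 96 mm, half-way up; a bystander.
- contactor_mid (a point): Centre of the contactor, light top and dark foot, 80 x 45 x 82 mm, half-way up; a bystander.

How it is judged:
By the outcome, as a careful person would: the job done as asked, in the order asked, and still so for the second after the job is handed in, with the robot touching nothing.
It also fails if it takes over 64 s, if anything falls off the work surface, if the arm or the gripper's body presses on something with over 40 N, if the wrist force passes 120 N, or if a joint passes its speed limit or range.

### The arm

A 6-joint arm with a two-finger parallel gripper is mounted at the origin on a cart in front of the work surface, level with it; the furniture and walls round the work are solid. World frame = base frame: x ahead of the robot, y to its left, z up, the work surface at z = 0. Lengths are in mm, angles in rad, forces in N, time in s.
With the tool pointing down it reaches from about 325 to 775 mm from the base axis. Payload 9.3 kg.
Tool frame: the origin (TCP) lies midway between the tips of the shut fingers; the grasp point (between the pads) lies 19 mm behind it; z points along the fingers, y is the line along which they close (so a half turn about z gives the same grasp; the last joint's range is limited). The gripper opens to 85 mm and grips with 20 to 120 N. Pads are 22 mm wide; open, the fingers measure 114 mm over their backs; the gripper's body (76 mm by 85 mm) begins 54 mm behind the grasp point. The pads swing forward as they close: fully open they stand 13 mm farther back than shut.
Start: joints at [0.954, 0.259, 0.021, 1.334, 0, 1.418], TCP at [246.043, 491.894, 231.279] pointing down, gripper open.
Joint ranges: [-3.04, 3.04], [-0.91, 1.82], [-1.04, 1.36], [-1.92, 1.95], [-1.52, 1.45], [-3.14, 3.14]. Speed limits (rad/s): [2.22, 2.22, 2.79, 3.14, 3.14, 3.14].

### API

Orientations are given as a 3x3 rotation matrix whose columns are the frame's x, y, z axes.
In Python, from bench import * gives the robot as it stands.
- The arm moves only by the tool servo_tool, never from a script. Its argument "motion" is one flat list of numbers, 5 for each row, row after row: the shift along the tool's x, y, z each as a share of 0.025 m, from -1 to 1, then the turn about the tool's z as a share of 5 degrees, from -1 to 1, then the closure, from 0 (fully open) to 1 (shut). A call has 1 to 8 rows; each row shifts and turns the commanded pose from where the row before left it, along the tool's axes as they then stand; what a row does not reach is not made up. A row lasts 1/12 s, in which the tool goes at most 41.7 mm and 7.16 degrees, less where a joint would pass 70% of its speed; a pose out of reach is approached as far as the arm can. A call with a number of a shift or a turn outside -1 to 1 is refused whole. A call with a gripper value outside its range is refused whole. The fingers move at their own pace and stop on an object; "grip_force" is the grip in N (left out, the last holds). Time passes only in rows, so rows that do not move let the fingers close. It gives the time, the measured TCP pose, the force, the opening and the grip force at its end, in the units of the state.
- state(): the state, without advancing time (a new reading comes with each control period).
- camera(name): name is "side" or "top" or "wrist"; returns a dict with "image" (480x640x3 uint8, red, green, blue), "range_z" (480x640 float32, mm along the optical axis (not along the pixel's ray), 0 where there is no reading), "fx", "fy", "cx", "cy" (pixels), "R" (3x3) and "t" (3): a world point X has camera coordinates R X + t; the wrist camera has in their place "hand_eye" (4x4, takes a point from camera to tool coordinates, whose origin is the TCP and whose axes are the flange's). Camera axes: x right, y down, z forward; pixel columns grow to the right and rows downward; lengths in mm; the calibration is good to about 2 mm. A picture is of the moment at which its call begins: read the wrist's pose just before it.
- close_job(): hands the job in; it is judged then, once.
The state is a dict: "time_s": time; "joint_positions": joint angles; "qvel": joint speeds; "tau": joint torques, N m; "eef_pos": TCP position; "ee_rot": TCP orientation; "ft_force": force on the tool from outside, world axes, zero at the start; "ft_torque": the same for the moment, N m; "opening": opening from 0.0 (shut) to 1.0 (fully open); "finger_force": force on a finger pad.
Only numpy, scipy, OpenCV 4.12 (cv2) and the standard library are available. Lean on these libraries where they do the work, as an engineer would, in place of code of your own. Each camera call takes 0.05 s, during which the arm holds its last target. There are 200 camera calls.

## Working session

There is one attempt and no reset: what is moved stays moved. The work goes in short steps, Python scripts to look and compute and a tool call to move; the robot and the scene stay as the last step left them, time stands still between calls to the robot, and variables do not carry over. Pictures are saved under pics/ and viewed, at most 10 in all, crops included, and the job is handed in when it is done.

Besides the shell and the picture viewer there is one more tool, called as a command line: name --argument value ..., lists and objects as JSON in quotes. servo_tool: Moves the arm, as the interface text tells. Shift numbers are shares of 0.025 m and turn numbers shares of 5 degrees, none past 1 either way. Its arguments: {"type":"object","properties":{"motion":{"type":"array"},"grip_force":{"type":"number"}},"required":["motion"]}

```bash
mkdir -p pics
cat > h.py <<'E'
from bench import *
import numpy as np, cv2
def snap(n,f):
    c=camera(n); cv2.imwrite(f'pics/{f}.png',c['image'][:,:,::-1]); np.savez(f'pics/{f}.npz',**{k:np.array(v) for k,v in c.items()}); return c
def cloud(c):
    v,u=np.mgrid[0:480,0:640]; z=c['range_z'].astype(float)
    P=np.stack([(u-c['cx'])/c['fx']*z,(v-c['cy'])/c['fy']*z,z],-1)
    if 'R' in c: return (P-c['t'])@c['R']
    s=state(); H=np.array(c['hand_eye']); Q=P@H[:3,:3].T+H[:3,3]
    return Q@np.array(s['ee_rot']).T+np.array(s['eef_pos'])
E
python3 - <<'E'
from h import *
snap('top','top0'); snap('side','side0'); s=state(); print(s['time_s'],s['eef_pos'],np.round(s['ee_rot'],2))
E
```

```text
0.1 [245.92488335 491.70843362 230.73145151] [[-0.89  0.45 -0.  ]
 [ 0.45  0.89 -0.  ]
 [ 0.   -0.   -1.  ]]
```

View pics/top0.png

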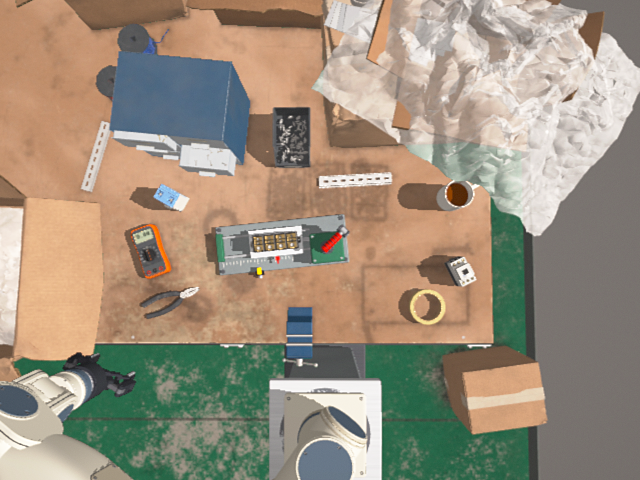

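View pics/side0.png

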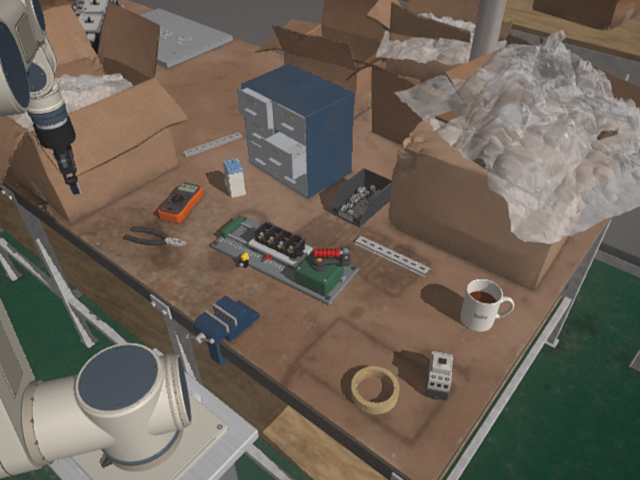

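The top view shows the jig at about (217–348, 214–272), with the red handle from (325,250) to its hinge near (344,231). The pointer is near (278,260) and the marker near (260,272). Next I'll measure these.

Run:
```python
from h import *
for f in ('top0','side0'):
    c=dict(np.load(f'pics/{f}.npz')); W=cloud(c); im=c['image'].astype(int); r,g,b=im[...,0],im[...,1],im[...,2]
    inb=(W[...,0]>200)&(W[...,0]<600)&(W[...,1]>-250)&(W[...,1]<350)&(c['range_z']>0)
    red=(r>120)&(g<60)&(b<60)&inb; yel=(r>150)&(g>130)&(b<80)&inb; grn=(g>r+25)&(g>b+10)&inb&(W[...,2]>40)
    for n,m in (('red',red),('yel',yel),('green',grn)):
        k,l,st,ce=cv2.connectedComponentsWithStats(m.astype(np.uint8),connectivity=8)
        for i in range(1,k):
            if st[i,4]>=5:
                P=W[l==i]; print(f,n,st[i],ce[i].round(1),np.median(P,0).round(1),np.percentile(P,3,0).round(),np.percentile(P,97,0).round())
    # handle axis
    P=W[red&(W[...,2]>85)]; 
    if len(P): 
        m=P.mean(0); u,s,v=np.linalg.svd(P-m); print('axis',m,v[0],((P-m)@v[0]).min(),((P-m)@v[0]).max())
    # bed: height ~14
    bed=inb&(abs(W[...,2]-14)<5)&(W[...,1]>-130)&(W[...,1]<260)
    k,l,st,ce=cv2.connectedComponentsWithStats(bed.astype(np.uint8)); i=1+st[1:,4].argmax()
    print(cv2.minAreaRect(W[bed][:,:2].astype(np.float32)), W[l==i].min(0),W[l==i].max(0), cv2.minAreaRect(W[l==i][:,:2].astype(np.float32)))
```

```text
top0 red [322 232  19  20 142] [330.8 242.4] [537.  -18.1 115. ] [518. -39. 108.] [561.   3. 121.]
top0 red [276 257   3   4   8] [277.2 258.1] [498.  132.9  35.7] [493. 130.  32.] [501. 135.  41.]
top0 yel [257 267   5   8  32] [258.9 270.8] [461.5 184.   34.5] [453. 180.  20.] [470. 189.  40.]
top0 green [310 232  35  32 661] [325.3 248.8] [519.4   3.   64. ] [489. -49.  59.] [564.  36.  69.]
axis [538.76232278 -17.61186536 114.62267201] [-0.70708238  0.7053492   0.05016983] -31.299416809963834 28.897638895382144
((432.6701354980469, 69.78297424316406), (411.7799987792969, 351.66351318359375), 16.00051498413086) [455.38835837 -68.25478726   9.16140326] [557.72232143 259.51308953  18.94396593] ((503.5028076171875, 97.84681701660156), (72.00981140136719, 331.7424011230469), 6.681900501251221)
side0 red [314 249  26   8 159] [326.2 252.4] [536.7 -24.6 112. ] [515. -45. 103.] [560.  -3. 118.]
side0 red [265 255   7   5  22] [268.2 256.8] [498.3 129.2  34.8] [490. 124.  11.] [510. 152.  39.]
side0 yel [241 252   8   9  44] [245.  256.1] [465.1 179.7  31.8] [455. 175.  15.] [485. 204.  38.]
side0 yel [318 259   3   2   6] [319.  259.5] [528.9  -9.2  85.5] [528. -13.  84.] [531.  -6.  87.]
side0 green [296 260  47  30 539] [322.1 273.5] [512.1 -36.2  62.4] [490. -58.  43.] [558.  26.  66.]
axis [537.26513787 -24.68554618 112.02929071] [ 0.69799238 -0.70834556 -0.10513425] -29.73414009123673 30.186266829900312
((401.7029724121094, 92.71977996826172), (393.0223083496094, 333.3429260253906), 0.5174800753593445) [442.09619004 -73.11681366   9.01594602] [599.60719437 259.86810926  18.91988733] ((515.6928100585938, 96.31990051269531), (118.26494598388672, 343.3659362792969), 9.76123332977295)
```

servo_tool --motion '[-0.5,-0.3,-0.4,0,0,-1,-0.6,-0.4,0,0,-1,-0.6,-0.4,0,0,-1,-0.6,-0.4,0,0,-1,-0.6,-0.4,0,0,-1,-0.6,0,0,0,-1,-0.6,0,0,0,-1,-0.6,0,0,0]'

```text
time_s: 0.77
eef_pos: [363.9, 306.1, 281.3]
ee_rot: [[-0.894, 0.447, -0.0], [0.447, 0.894, -0.0], [0.0, -0.0, -1.0]]
ft_force: [0.9, 0.8, -0.0]
opening: 1.003
finger_force: 0.0
```

servo_tool --motion '[-1,-0.6,0,0,0,-1,-0.6,0,0,0,-1,-0.6,0,0,0,-1,-0.6,0,0,0,-1,-0.6,0,0,0,-1,-0.6,0,0,0,-0.5,-0.3,0,0,0,0,0,0,0,0]'

```text
time_s: 1.43
eef_pos: [466.4, 145.2, 280.6]
ee_rot: [[-0.893, 0.45, -0.001], [0.45, 0.893, -0.001], [0.0, -0.001, -1.0]]
ft_force: [0.5, -0.6, 0.2]
opening: 1.001
finger_force: 0.0
```

Run:
```python
from h import *
s=state(); print(s['time_s'],s['eef_pos'],np.round(s['ee_rot'],3)); c=snap('wrist','w1'); np.savez('pics/w1s.npz',p=s['eef_pos'],R=s['ee_rot'])
print(c['hand_eye'])
```

```text
1.4333 [466.43423558 145.19236792 280.60147934] [[-0.893  0.45  -0.001]
 [ 0.45   0.893 -0.001]
 [ 0.    -0.001 -1.   ]]
[[-2.61374169e-04 -9.60914114e-01 -2.76846523e-01  6.95869352e+01]
 [ 9.99999964e-01 -2.32646549e-04 -1.36612905e-04  5.99107790e-02]
 [ 6.68658806e-05 -2.76846548e-01  9.60914140e-01 -1.43285396e+02]
 [ 0.00000000e+00  0.00000000e+00  0.00000000e+00  1.00000000e+00]]
```

View pics/w1.png

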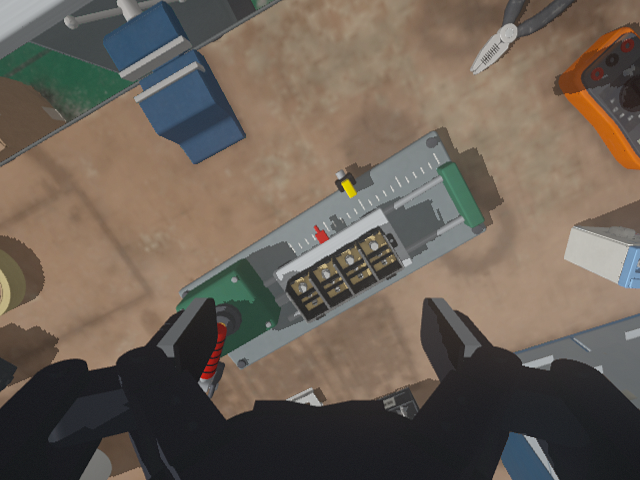

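The wrist view shows the pointer at about (320,236) and the marker at about (347,185). The handle sits at (215,350), partly behind a finger.

```bash
cat >> h.py <<'E'
def meas(c,W):
    im=c['image'].astype(int); r,g,b=im[...,0],im[...,1],im[...,2]
    ok=(c['range_z']>0)&(W[...,0]>380)&(W[...,0]<640)&(W[...,1]>-120)&(W[...,1]<300)
    out={}
    for n,m in (('red',(r>120)&(g<60)&(b<60)&ok),('yel',(r>150)&(g>120)&(b<80)&ok)):
        k,l,st,ce=cv2.connectedComponentsWithStats(m.astype(np.uint8),connectivity=8)
        for i in range(1,k):
            if st[i,4]>=15:
                P=W[l==i]; print(n,st[i],np.median(P,0).round(1),P.min(0).round(1),P.max(0).round(1)); out.setdefault(n,[]).append(P)
    return out
E
python3 - <<'E'
from h import *
c=dict(np.load('pics/w1.npz')); W=cloud(c); meas(c,W)
ok=(c['range_z']>0)&(abs(W[...,2]-14)<4)&(W[...,0]>400)&(W[...,0]<600)&(W[...,1]>-90)&(W[...,1]<290)
k,l,st,ce=cv2.connectedComponentsWithStats(ok.astype(np.uint8)); i=1+st[1:,4].argmax(); P=W[l==i]
print(len(P), cv2.minAreaRect(P[:,:2].astype(np.float32)))
# -x edge fit
e=[]
for y in range(-30,240,10):
    q=P[abs(P[:,1]-y)<5]
    if len(q)>5: e.append((y,np.percentile(q[:,0],1)))
e=np.array(e); p=np.polyfit(e[:,0],e[:,1],1); r=e[:,1]-np.polyval(p,e[:,0]); k=abs(r)<4; p=np.polyfit(e[k,0],e[k,1],1); print(p,np.degrees(np.arctan(p[0])),r.round(1))
g=(W[...,2]>50)&(W[...,2]<76)&(W[...,0]>470)&(W[...,0]<600)&(W[...,1]<60)&(W[...,1]>-90); print(W[g].min(0),W[g].max(0))
E
```

```text
red [315 226  14  17 110] [497.4 133.2  36.7] [484.  128.   35.2] [504.8 139.5  38.6]
red [217 334   6   8  33] [526.5   4.1 116.4] [522.5  -1.2 114.2] [530.4   6.8 119.2]
red [215 344   5   6  18] [535.2  -4.2 115.2] [531.9  -7.8 114. ] [537.   -1.7 117.5]
red [211 351   7   6  26] [541.3 -11.6 115.5] [538.5 -15.9 112.8] [543.9  -8.9 117.2]
red [207 359   9   6  34] [547.5 -19.6 114.7] [543.9 -24.3 112.3] [550.8 -15.8 117.2]
red [204 366  10   6  45] [553.7 -27.3 114.5] [549.8 -31.9 111.3] [557.6 -23.4 116.1]
red [201 373  11   6  49] [560.5 -35.  113.5] [555.9 -40.2 108.8] [565.  -30.8 115.6]
yel [341 180  16  18 147] [462.  185.5  36.5] [452.7 180.   15.2] [476.1 190.8  39.8]
7993 ((491.8829040527344, 112.75843811035156), (48.38665008544922, 360.451416015625), 5.68955135345459)
[-9.31331910e-02  4.78885458e+02] -5.320790391786981 [-0.  -0.1 -0.  -0.  -0.2  0.4 -0.2  0.5  0.2  0.  -0.1 -0.1 -0.1 -0.2
 -0.2 -0.4 -0.7 -0.4 -0.5 -0.7 -0.7  3.9  3.3 -0.9 -0.8 -0.9 -1.1]
[481.96738972 -54.04298676  50.08887863] [574.56714777  43.47281427  75.99376751]
```

servo_tool --motion '[-0.93,-0.66,0,0,0,-0.93,-0.66,0,0,0,-0.93,-0.66,0,0,0,-0.93,-0.66,0,0,0,-0.93,-0.66,0,0,0,-0.93,-0.66,0,0,0,-0.93,-0.66,0,0,0,-0.93,-0.66,0,0,0]'

```text
time_s: 2.15
eef_pos: [572.6, -53.7, 281.3]
ee_rot: [[-0.895, 0.446, -0.0], [0.446, 0.895, 0.0], [0.0, 0.0, -1.0]]
ft_force: [0.1, -0.4, -0.8]
opening: 0.998
finger_force: 0.0
```

servo_tool --motion '[0,0,0.4,1,0,0,0,0.4,1,0,0,0,0.4,1,0,0,0,0.4,1,0,0,0,0,0,0,0,0,0,0,0]'

```text
time_s: 2.65
eef_pos: [572.1, -52.7, 241.1]
ee_rot: [[-0.69, 0.724, -0.001], [0.724, 0.69, 0.0], [0.001, -0.001, -1.0]]
ft_force: [0.4, 0.2, 0.7]
opening: 1.0
finger_force: 0.0
```

Run:
```python
from h import *
s=state(); print(s['time_s'],s['eef_pos'],np.round(s['ee_rot'],3)); c=snap('wrist','w2'); W=cloud(c)
o=meas(c,W); P=np.vstack(o['red']); P=P[P[:,2]>100]; m=np.median(P,0); u,sv,v=np.linalg.svd(P-P.mean(0)); v=v[0]; t=(P-P.mean(0))@v
print('axis',P.mean(0),v,np.degrees(np.arctan2(v[1],v[0])),t.min(),t.max(),'ends',P.mean(0)+v*t.min(),P.mean(0)+v*t.max())
```

```text
2.65 [572.07714731 -52.71411488 241.08685741] [[-0.69   0.724 -0.001]
 [ 0.724  0.69   0.   ]
 [ 0.001 -0.001 -1.   ]]
red [391   0  23  18 185] [500.  131.7  36.9] [487.6 126.6  34.3] [506.3 137.8  38.8]
red [395  10  10  10  18] [500.9 125.8  35.3] [495.8 125.   33.2] [506.7 126.5  36.4]
red [306 135  24  14 322] [523.2  -2.5 117.9] [514.4 -11.4 110.4] [532.4   5.9 120.5]
red [307 151  23  12 238] [530.9 -10.3 117.1] [522.4 -18.5 111.4] [538.6  -2.  119.9]
red [307 164  23  12 233] [538.  -17.4 116.4] [529.  -25.7 109. ] [546.   -9.4 120.5]
red [307 177   6  12  53] [540.1 -28.9 113. ] [535.9 -33.1 106.9] [544.3 -25.  116.4]
red [316 178  14  11 127] [547.5 -21.8 115.9] [542.1 -27.3 111.8] [553.  -16.6 118. ]
red [308 190   5  12  43] [546.8 -36.3 112. ] [543.4 -39.7 109. ] [551.3 -32.5 114.7]
red [315 191  15  11 130] [554.4 -29.2 114.9] [548.8 -35.9 110.1] [559.7 -23.3 117. ]
red [308 202  22  13 171] [560.8 -37.6 113.4] [550.1 -51.   84.6] [571.2 -30.7 116.3]
axis [538.7639203  -17.76993413 115.59206142] [ 0.71822674 -0.69055378 -0.08535711] -43.87467213006594 -26.642223032886875 33.961664459310775 ends [519.62876338   0.62795359 117.86616459] [563.15609575 -41.22228977 112.69319188]
```

View pics/w2.png

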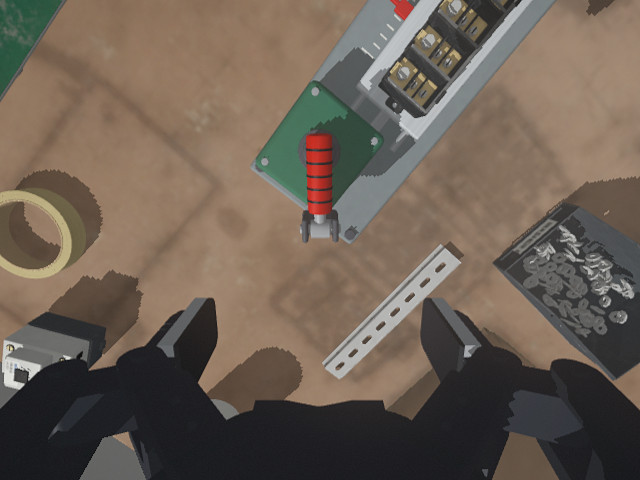

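The handle runs along tool x, in columns 306–330 and rows 135–215, and it is centred between the fingers. Next I go down over it and pinch.

servo_tool --motion '[0.9,0,0.6,0,0,0.9,0,0.6,0,0,0,0,1,0,0,0,0,1,0,0,0,0,1,0,0,0,0,1,0,0,0,0,0.9,0,0,0,0,0,0,0]'

```text
time_s: 3.37
eef_pos: [539.7, -20.4, 85.8]
ee_rot: [[-0.689, 0.724, -0.005], [0.724, 0.689, 0.001], [0.004, -0.003, -1.0]]
ft_force: [-0.2, -0.8, -0.6]
opening: 0.999
finger_force: 0.0
```

servo_tool --motion '[0,0,0,0,0.5,0,0,0,0,0.6,0,0,0,0,0.7,0,0,0,0,0.8,0,0,0,0,1,0,0,0,0,1,0,0,0,0,1,0,0,0,0,1]' --grip_force 25

```text
time_s: 4.03
eef_pos: [541.9, -21.1, 89.3]
ee_rot: [[-0.688, 0.726, 0.001], [0.726, 0.688, -0.0], [-0.001, 0.001, -1.0]]
ft_force: [1.4, 0.4, 3.2]
opening: 0.224
finger_force: 25.8
```

servo_tool --motion '[-0.05,0,-0.3,0,1,-0.1,0,-0.29,0,1,-0.15,0,-0.26,0,1,-0.19,0,-0.23,0,1,-0.23,0,-0.19,0,1,0,0,0,0,1]'

```text
time_s: 4.53
eef_pos: [554.3, -34.6, 121.5]
ee_rot: [[-0.687, 0.726, 0.0], [0.726, 0.687, 0.0], [0.0, 0.0, -1.0]]
ft_force: [-2.2, 4.4, 2.0]
opening: 0.223
finger_force: 25.1
```

servo_tool --motion '[-0.26,0,-0.15,0,1,-0.29,0,-0.1,0,1,-0.3,0,-0.05,0,1,-0.15,0,-0.01,0,1,-0.1,0,0,0,1,0,0,0,0,1]'

```text
time_s: 5.03
eef_pos: [572.6, -54.2, 128.7]
ee_rot: [[-0.687, 0.726, -0.0], [0.726, 0.687, 0.0], [0.001, 0.0, -1.0]]
ft_force: [-2.0, 3.7, 1.8]
opening: 0.212
finger_force: 24.5
```

Run:
```python
from h import *
c=snap('side','s3'); cv2.imwrite('pics/s3c.png',cv2.resize(c['image'][180:310,220:400,::-1],None,fx=4,fy=4))
print(state()['ft_force'])
```

```text
[-2.39456517  4.04804021  1.68683016]
```

View pics/s3c.png

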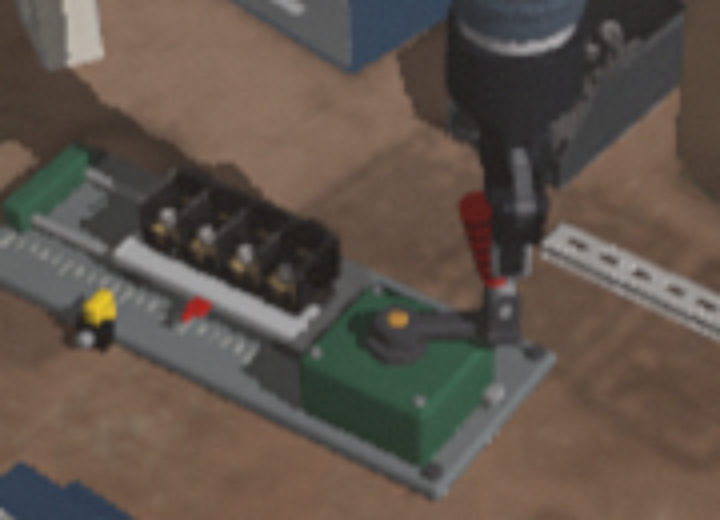

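The handle still leans inward, with its top at crop (475,200). I'll regrip it higher and pull it outward to the stop.

servo_tool --motion '[0,0,0,0,0.4,0,0,0,0,0.4,0,0,-0.3,0,0.4,0.3,0,-0.3,0,0.4,0.3,0,0,0,0.4,0,0,0,0,0.4,0,0,0,0,1,0,0,0,0,1]'

```text
time_s: 5.75
eef_pos: [562.3, -43.1, 143.3]
ee_rot: [[-0.688, 0.726, 0.0], [0.726, 0.688, -0.0], [-0.0, 0.0, -1.0]]
ft_force: [-0.2, 0.5, 0.2]
opening: 0.321
finger_force: 0.0
```

servo_tool --motion '[0,0,0,0,1,0,0,0,0,1,-0.2,0,-0.05,0,1,-0.2,0,-0.04,0,1,-0.2,0,0,0,1,-0.2,0,0,0,1,0,0,0,0,1]'

```text
time_s: 6.33
eef_pos: [575.4, -57.1, 144.8]
ee_rot: [[-0.688, 0.726, -0.003], [0.726, 0.688, 0.003], [0.004, -0.001, -1.0]]
ft_force: [-6.2, 7.1, 1.0]
opening: 0.223
finger_force: 25.5
```

servo_tool --motion '[-0.2,0,0,0,1,-0.1,0,0,0,1,0,0,0,0,1]'

```text
time_s: 6.58
eef_pos: [577.9, -60.0, 144.3]
ee_rot: [[-0.689, 0.725, -0.008], [0.725, 0.689, 0.007], [0.011, -0.001, -1.0]]
ft_force: [-15.5, 19.3, 6.1]
opening: 0.225
finger_force: 25.9
```

Run:
```python
from h import *
c=snap('side','s4'); cv2.imwrite('pics/s4c.png',cv2.resize(c['image'][180:310,220:400,::-1],None,fx=4,fy=4))
W=cloud(c); im=c['image'].astype(int); m=(im[...,0]>100)&(im[...,1]<60)&(im[...,2]<60)&(W[...,2]>90)&(abs(W[...,0]-565)<50)&(abs(W[...,1]+40)<50)
v,u=np.where(m); 
for r in range(v.min(),v.max()+1): print(r,u[v==r].min(),u[v==r].max(),W[r,u[v==r]].mean(0).round(1))
R=c['R'];t=c['t']
for p in [(573,-51,102),(573,-51,178)]:
    q=R@np.array(p)+t; print(c['fx']*q[0]/q[2]+c['cx'],c['fy']*q[1]/q[2]+c['cy'])
print(state()['ft_force'])
```

```text
228 345 345 [574.1 -49.8 176.2]
229 344 345 [571.3 -50.5 175.4]Traceback (most recent call last):
  File "<stdin>", line 5, in <module>
    return umr_minimum(a, axis, None, out, keepdims, initial, where)
ValueError: zero-size array to reduction operation minimum which has no identity
```

View pics/s4c.png

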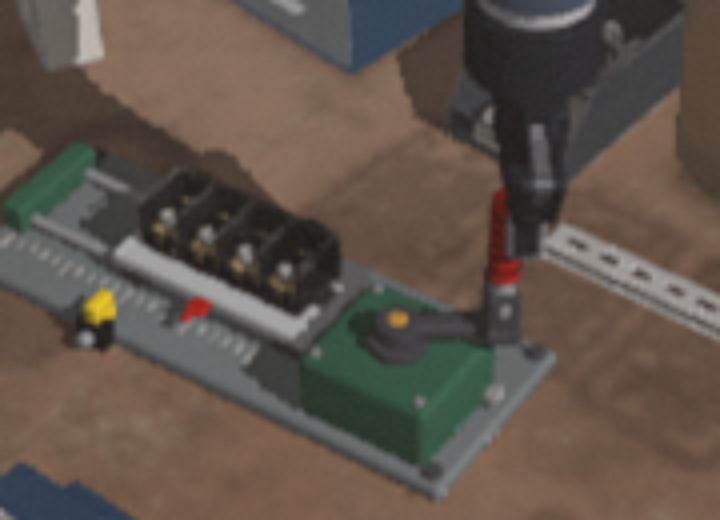

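It now stands upright against its stop, from crop (500,195) to (500,280), and the crank arm has not moved. I'll release, centre and regrip.

servo_tool --motion '[0,0,0,0,0.5,0,0,0,0,0.5,0.2,0,-0.1,0,0.5,0.16,0,-0.1,0,0.5,0,0,0,0,1,0,0,0,0,1,0,0,0,0,1,0,0,0,0,1]' --grip_force 30

```text
time_s: 7.3
eef_pos: [575.4, -56.8, 151.1]
ee_rot: [[-0.687, 0.726, 0.001], [0.726, 0.687, -0.0], [-0.001, 0.0, -1.0]]
ft_force: [-2.0, 0.2, 5.2]
opening: 0.216
finger_force: 29.0
```

Run:
```python
from h import *
s=state();print(s['eef_pos'],s['ft_force'],s['joint_positions'])
ph=np.radians(1.5+10*np.arange(0,35)); r=62+np.r_[0,2,4+0*ph[2:]]
p=np.c_[-r*np.cos(ph),r*np.sin(ph)]; d=np.diff(p,axis=0)/25
for i in range(0,34,8): print([tuple(x) for x in d[i:i+8].round(2).tolist()])
```

```text
[575.36593531 -56.81603984 151.05894595] [-1.97022694  0.19394213  5.21531747] [-2.43475454e-01  3.39125435e-01 -6.96193607e-02  1.16113136e+00
 -1.11296379e-04  5.69477572e-01]
[(-0.03, 0.45), (0.05, 0.46), (0.21, 0.41), (0.27, 0.37), (0.33, 0.32), (0.38, 0.25), (0.42, 0.18), (0.45, 0.11)]
[(0.46, 0.03), (0.46, -0.05), (0.44, -0.13), (0.41, -0.21), (0.37, -0.27), (0.32, -0.33), (0.25, -0.38), (0.18, -0.42)]
[(0.11, -0.45), (0.03, -0.46), (-0.05, -0.46), (-0.13, -0.44), (-0.21, -0.41), (-0.27, -0.37), (-0.33, -0.32), (-0.38, -0.25)]
[(-0.42, -0.18), (-0.45, -0.11), (-0.46, -0.03), (-0.46, 0.05), (-0.44, 0.13), (-0.41, 0.21), (-0.37, 0.27), (-0.32, 0.33)]
[(-0.25, 0.38), (-0.18, 0.42)]
```

servo_tool --motion '[-0.03,0.45,0,0,1,0.05,0.46,0,0,1,0.21,0.41,0,0,1,0.27,0.37,0,0,1]'

```text
time_s: 7.63
eef_pos: [597.4, -18.7, 150.9]
ee_rot: [[-0.687, 0.727, -0.0], [0.727, 0.687, -0.001], [-0.0, -0.001, -1.0]]
ft_force: [-4.3, -2.1, 6.8]
opening: 0.216
finger_force: 28.9
```

servo_tool --motion '[0.33,0.32,0,0,1,0.38,0.25,0,0,1,0.42,0.18,0,0,1,0.45,0.11,0,0,1]'

```text
time_s: 7.97
eef_pos: [585.4, 24.4, 150.7]
ee_rot: [[-0.687, 0.727, -0.001], [0.727, 0.687, -0.002], [-0.001, -0.002, -1.0]]
ft_force: [-6.4, -8.4, 7.2]
opening: 0.216
finger_force: 29.4
```

servo_tool --motion '[0.46,0.03,0,0,1,0.46,-0.05,0,0,1,0.44,-0.13,0,0,1,0.41,-0.21,0,0,1]'

```text
time_s: 8.3
eef_pos: [548.3, 48.3, 150.8]
ee_rot: [[-0.686, 0.727, -0.0], [0.727, 0.686, -0.007], [-0.005, -0.005, -1.0]]
ft_force: [-1.1, -19.3, 4.8]
opening: 0.212
finger_force: 30.4
```

servo_tool --motion '[0.37,-0.27,0,0,1,0.32,-0.33,0,0,1,0.25,-0.38,0,0,1,0.18,-0.42,0,0,1]'

```text
time_s: 8.63
eef_pos: [506.3, 43.4, 151.0]
ee_rot: [[-0.686, 0.728, 0.005], [0.728, 0.686, -0.008], [-0.009, -0.002, -1.0]]
ft_force: [13.1, -20.8, -5.8]
opening: 0.211
finger_force: 30.2
```

servo_tool --motion '[0.06,-0.47,0,0,1,-0.02,-0.48,0,0,1,-0.05,-0.46,0,0,1,-0.13,-0.44,0,0,1]'

```text
time_s: 8.97
eef_pos: [476.6, 10.8, 151.2]
ee_rot: [[-0.687, 0.727, 0.008], [0.727, 0.687, -0.003], [-0.008, 0.004, -1.0]]
ft_force: [20.0, -6.7, -10.9]
opening: 0.215
finger_force: 30.4
```

servo_tool --motion '[-0.21,-0.41,0,0,1,-0.27,-0.37,0,0,1,-0.33,-0.32,0,0,1,-0.38,-0.25,0,0,1]'

```text
time_s: 9.3
eef_pos: [473.3, -32.2, 151.2]
ee_rot: [[-0.687, 0.726, 0.009], [0.726, 0.687, 0.002], [-0.005, 0.008, -1.0]]
ft_force: [20.6, 8.4, -6.4]
opening: 0.214
finger_force: 31.5
```

servo_tool --motion '[-0.42,-0.18,0,0,1,-0.45,-0.11,0,0,1,-0.46,-0.03,0,0,1,-0.46,0.05,0,0,1,-0.44,0.13,0,0,1,-0.41,0.21,0,0,1,0,0,0,0,1]'

```text
time_s: 9.88
eef_pos: [518.2, -77.7, 150.8]
ee_rot: [[-0.688, 0.726, 0.003], [0.726, 0.688, 0.004], [0.0, 0.005, -1.0]]
ft_force: [5.3, 10.4, 5.6]
opening: 0.2
finger_force: 27.8
```

Run:
```python
from h import *
yv=np.array([-.0935,.9956])
for n in ('side','wrist','top'):
    c=snap(n,n+'5'); W=cloud(c); o=meas(c,W)
c=np.load('pics/side5.npz'); cv2.imwrite('pics/s5c.png',cv2.resize(c['image'][180:310,220:400,::-1],None,fx=4,fy=4))
```

```text
red [250 247   7   6  22] [494.4 179.   34.8] [480.5 171.6  12.3] [502.6 199.3  38.6]
red [333 260   5   8  22] [505.4 -76.5 133.1] [501.7 -79.4 119.2] [511.6 -72.3 146.6]
yel [241 252   8   9  43] [464.1 179.3  32.6] [454.5 174.9  12.5] [485.8 206.   37.8]
red [305 241  31   9  51] [501.6 -60.1 132.6] [499.1 -67.4 129.8] [508.8 -56.4 135. ]
red [303 246  36  12  72] [501.8 -59.9 142.9] [499.1 -69.4 139.5] [510.5 -56.4 145.2]
red [303 253  29  11  72] [501.2 -60.7 152.6] [499.1 -67.8 150.3] [506.  -57.2 155.3]
red [301 260  33  14  96] [501.  -60.8 163. ] [499.  -68.3 160. ] [506.3 -57.1 166.3]
red [ 297  269   50   55 1913] [507.8 -65.8 178.5] [499.  -75.9 169.9] [517.9 -57.2 180.6]
yel [403 179  14   9  17] [524.2  -4.3  86.7] [523.9 -10.2  85.8] [526.8  -2.   87.8]
yel [257 267   5   8  32] [461.6 184.   35.3] [452.7 179.6  20.8] [472.7 189.9  41.6]
```

View pics/s5c.png

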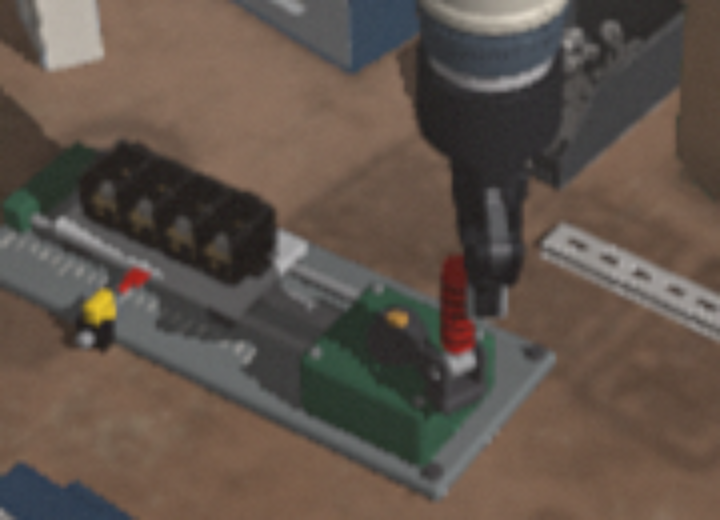

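servo_tool --motion '[-0.37,0.27,0,0,1,-0.26,0.26,0,0,1,0,0,0,0,1,0,0,0,0,1]'

```text
time_s: 10.37
eef_pos: [537.1, -80.2, 150.9]
ee_rot: [[-0.688, 0.726, 0.002], [0.726, 0.688, 0.002], [0.0, 0.003, -1.0]]
ft_force: [1.7, 5.6, 6.0]
opening: 0.2
finger_force: 27.3
```

servo_tool --motion '[0,0,0,0,0.4,0,0,0,0,0.4,0,0,0,0,0.4,0,0,-0.6,0,0.4,0,0,-1,0,0.4,0,0,-1,0,0.2,0,0,-1,0,0.2,0,0,-1,0,0]'

```text
time_s: 11.03
eef_pos: [535.6, -81.2, 266.5]
ee_rot: [[-0.687, 0.726, -0.0], [0.726, 0.687, -0.0], [0.0, -0.0, -1.0]]
ft_force: [0.4, 0.2, -0.6]
opening: 0.92
finger_force: 0.0
```

servo_tool --motion '[0.98,0.79,0,0,0,0.98,0.79,0,0,0,0.98,0.79,0,0,0,0.98,0.79,0,0,0,0.98,0.79,0,0,0,0.98,0.79,0,0,0,0.98,0.79,0,0,0,0,0,0,0,0]'

```text
time_s: 11.7
eef_pos: [517.6, 142.6, 265.4]
ee_rot: [[-0.69, 0.724, -0.0], [0.724, 0.69, 0.001], [0.001, 0.0, -1.0]]
ft_force: [-0.7, 0.1, 0.6]
opening: 0.999
finger_force: 0.0
```

servo_tool --motion '[0,0,0,0,0,0,0,0,0,0]'

```text
time_s: 11.87
eef_pos: [518.4, 138.3, 265.3]
ee_rot: [[-0.688, 0.726, -0.0], [0.726, 0.688, -0.0], [-0.0, -0.001, -1.0]]
ft_force: [-0.2, -1.3, -0.2]
opening: 1.0
finger_force: 0.0
```

Run:
```python
from h import *
s=state(); print(s['time_s'],s['eef_pos']); c=snap('wrist','w6'); W=cloud(c); o=meas(c,W)
cv2.imwrite('pics/w6v.png',c['image'][:,:,::-1])
c=snap('top','t6'); meas(c,cloud(c)); c=snap('side','s6'); meas(c,cloud(c))
```

```text
11.8667 [518.43613877 138.27292226 265.34262646]
red [321 153  19  17  79] [494.1 183.2  36.5] [479.9 178.   35.3] [500.6 188.9  38. ]
yel [302 132  19  18 172] [463.6 184.1  36.4] [454.1 178.1  21.7] [473.5 189.1  38.8]
red [348 243   7   7  43] [527.  -67.2 177.6] [519.5 -74.7 173. ] [534.5 -59.4 183.9]
red [337 240   8  25 113] [523.9 -78.4 165. ] [515.4 -83.5 120.8] [535.8 -62.2 181.6]
red [249 247   7   5  20] [492.1 181.4  35.6] [482.2 174.1  11. ] [498.8 202.3  37.6]
yel [241 252   8   9  43] [464.6 179.6  32.1] [453.6 175.2  10.5] [491.  206.2  39.4]
```

View pics/w6v.png

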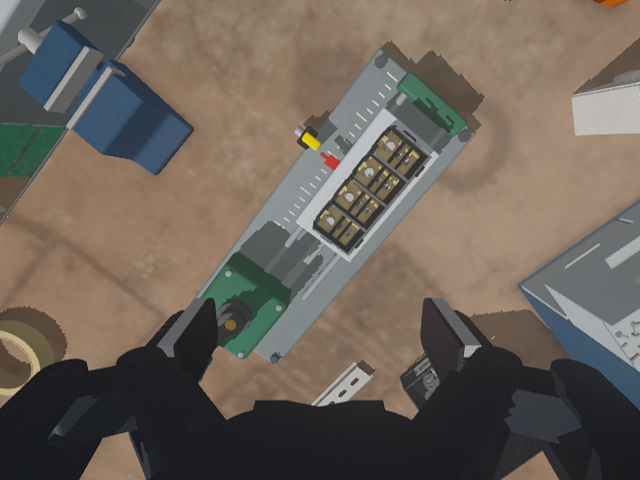

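The pointer (330,161) is nearly opposite the marker (311,142). I'll measure more precisely on a fixed plane, with the bed direction taken from the same picture.

```bash
cat >> h.py <<'E'
def fine(f,st=None,th=None):
    c=dict(np.load(f'pics/{f}.npz')); im=c['image'].astype(int)
    H=c['hand_eye']; s=st or state(); R=np.array(s['ee_rot'])@H[:3,:3]; o=np.array(s['ee_rot'])@H[:3,3]+np.array(s['eef_pos'])
    v,u=np.mgrid[0:480,0:640]; d=np.stack([(u-c['cx'])/c['fx'],(v-c['cy'])/c['fy'],np.ones(u.shape)],-1)@R.T
    pl=lambda z:o+d*((z-o[2])/d[...,2])[...,None]
    r,g,b=im[...,0],im[...,1],im[...,2]
    Z=cloud(c) if st is None else None
    P=pl(36.5)
    near=(P[...,0]>440)&(P[...,0]<520)&(P[...,1]>100)&(P[...,1]<210)
    red=(r>110)&(r>2.2*g)&(r>2.2*b)&near; yel=(r>130)&(g>100)&(b<0.5*g)&near&(P[...,0]>440)
    # bed edge direction from depth
    W=cloud(c); bed=(abs(W[...,2]-14)<4)&(W[...,0]>420)&(W[...,0]<520)
    e=[]
    Q=pl(14)[bed]
    for y in range(-20,250,6):
        q=Q[abs(Q[:,1]-y)<3]
        if len(q)>10: e.append((y,q[:,0].min()))
    e=np.array(e); k=np.ones(len(e),bool)
    for _ in range(5):
        p=np.polyfit(e[k,0],e[k,1],1); k=abs(e[:,1]-np.polyval(p,e[:,0]))<1.5
    th=-np.arctan(p[0]); print('theta',np.degrees(th),k.sum(),len(k))
    for t in (th,np.radians(5.4)):
        X=np.array([np.cos(t),np.sin(t)]); Y=np.array([-np.sin(t),np.cos(t)])
        for n,m in (('red',red),('yel',yel)):
            q=P[m][:,:2]; a=q@X; y=q@Y; bins=np.arange(np.floor(a.min()),a.max(),3)
            print(n,[(int(h),round(float(y[(a>=h)&(a<h+3)].min()),1),round(float(y[(a>=h)&(a<h+3)].max()),1)) for h in bins if ((a>=h)&(a<h+3)).sum()>3])
E
python3 -c "
from h import *
fine('w6')"
```

```text
theta 5.5686603285256835 42 45
red [(495, 133.2, 136.1), (498, 132.9, 135.9), (501, 133.2, 135.6), (504, 129.1, 139.6), (507, 129.0, 139.3), (510, 129.3, 139.6), (513, 129.0, 139.9), (516, 130.3, 139.1)]
yel [(469, 133.8, 142.5), (472, 132.7, 142.3), (475, 133.2, 142.7), (478, 132.9, 142.4), (481, 133.2, 142.7), (484, 133.7, 142.5), (487, 133.5, 142.2)]
red [(494, 134.6, 137.5), (497, 134.3, 137.4), (500, 134.8, 137.1), (503, 130.8, 141.1), (506, 130.5, 140.9), (509, 130.8, 141.1), (512, 130.5, 141.0), (515, 131.1, 141.5)]
yel [(469, 134.4, 143.9), (472, 134.1, 143.7), (475, 134.6, 144.1), (478, 134.3, 143.8), (481, 134.6, 144.1), (484, 134.9, 143.8), (487, 135.6, 143.5)]
```

servo_tool --motion '[-0.92,-0.6,0,0,0,-0.92,-0.6,0,0,0,-0.92,-0.6,0,0,0,-0.92,-0.6,0,0,0,-0.92,-0.6,0,0,0,-0.92,-0.6,0,0,0,-0.92,-0.6,0,0,0,-0.92,-0.6,0,0,0]'

```text
time_s: 12.68
eef_pos: [557.6, -80.2, 265.6]
ee_rot: [[-0.686, 0.728, 0.0], [0.728, 0.686, -0.0], [-0.0, -0.0, -1.0]]
ft_force: [-0.0, -0.4, 0.0]
opening: 1.006
finger_force: 0.0
```

servo_tool --motion '[-0.92,-0.6,0,0,0,0,0,0,0,0,0,0,0,0,0,0,0,0,0,0]'

```text
time_s: 13.02
eef_pos: [562.4, -105.1, 265.4]
ee_rot: [[-0.686, 0.727, -0.0], [0.727, 0.686, 0.0], [0.001, -0.0, -1.0]]
ft_force: [0.5, 0.1, -0.3]
opening: 1.001
finger_force: 0.0
```

Run:
```python
from h import *
s=state(); print(s['time_s'],s['eef_pos'],np.round(s['ee_rot'],3).tolist()); c=snap('wrist','w7'); W=cloud(c)
im=c['image'].astype(int); m=(im[...,0]>100)&(im[...,0]>2.2*im[...,1])&(im[...,0]>2.2*im[...,2])&(W[...,2]>105)&(W[...,2]<190)&(abs(W[...,0]-527)<50)&(abs(W[...,1]+68)<50)
P=W[m]; t=P[P[:,2]>172]; print('top',len(t),(t.min(0)+t.max(0))/2,t.min(0),t.max(0))
for z in range(110,172,12):
    q=P[abs(P[:,2]-z)<6]; print(z,len(q),q.min(0)[:2] if len(q) else '',q.max(0)[:2] if len(q) else '')
cap=(im[...,0]>150)&(im[...,1]>90)&(im[...,2]<90)&(abs(W[...,2]-86)<6)&(abs(W[...,0]-527)<20)&(abs(W[...,1]+8)<20)
q=W[cap]; print('cap',len(q), (q.min(0)+q.max(0))/2 if len(q) else '')
T=np.array(s['ee_rot']); print('handle in tool', T.T@((t.min(0)+t.max(0))/2-np.array(s['eef_pos'])))
```

```text
13.0167 [ 562.36185872 -105.11965021  265.41438064] [[-0.686, 0.727, -0.0], [0.727, 0.686, 0.0], [0.001, -0.0, -1.0]]
top 672 [527.60146855 -68.4287609  177.84890366] [518.03403288 -77.93156824 174.95005023] [537.16890422 -58.92595356 180.74775709]
110 0  
122 0  
134 0  
146 0  
158 0  
170 11 [518.08746572 -76.88550381] [535.51202189 -60.24906678]
cap 0 
handle in tool [50.49694053 -0.10067454 87.59148191]
```

View pics/w7.png

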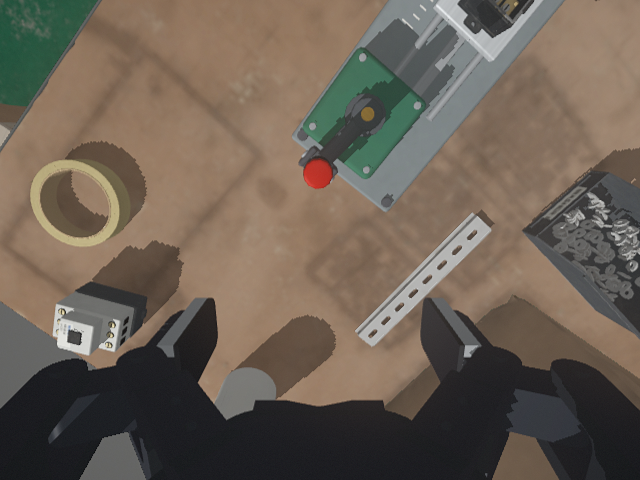

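The view shows the round red handle top at (317,172), upright and exactly ahead of the gripper centre. I'll go down, pinch it and wind the last 21°.

servo_tool --motion '[1,0,0,0,0,1,0,0,0,0,0.02,0,0.6,0,0,0,0,1,0,0,0,0,1,0,0,0,0,1,0,0.2,0,0,1,0,0.4,0,0,0,0,0.5]'

```text
time_s: 13.73
eef_pos: [525.7, -66.3, 146.8]
ee_rot: [[-0.688, 0.725, -0.006], [0.725, 0.688, 0.002], [0.005, -0.003, -1.0]]
ft_force: [-0.1, -0.6, -0.4]
opening: 0.606
finger_force: 0.0
```

servo_tool --motion '[0,0,0,0,0.6,0,0,0,0,0.7,0,0,0,0,1,0,0,0,0,1,0,0,0,0,1,0,0,0,0,1]' --grip_force 30

```text
time_s: 14.23
eef_pos: [528.9, -68.2, 152.4]
ee_rot: [[-0.687, 0.726, 0.003], [0.726, 0.687, -0.001], [-0.003, 0.002, -1.0]]
ft_force: [-1.0, -0.0, 7.8]
opening: 0.221
finger_force: 29.7
```

servo_tool --motion '[-0.13,0.09,0,0,1,-0.13,0.09,0,0,1,-0.1,0.12,0,0,1,-0.11,0.12,0,0,1,-0.08,0.14,0,0,1,-0.07,0.14,0,0,1,0,0,0,0,1,0,0,0,0,1]'

```text
time_s: 14.9
eef_pos: [552.0, -66.0, 152.3]
ee_rot: [[-0.688, 0.726, 0.003], [0.726, 0.688, 0.002], [-0.0, 0.003, -1.0]]
ft_force: [-2.3, 7.6, 8.8]
opening: 0.22
finger_force: 29.4
```

Run:
```python
from h import *
c=snap('side','s8'); meas(c,cloud(c)); c=snap('top','t8'); meas(c,cloud(c))
```

```text
red [248 246   7   6  23] [491.9 185.2  35.3] [479.  179.2  13.7] [501.3 204.8  38.3]
red [344 249   5   9  27] [546.  -75.5 133.1] [541.1 -81.1 117. ] [555.  -70.3 153.1]
yel [241 252   8   9  44] [464.3 178.8  32.3] [452.5 174.9  10.6] [489.4 208.2  39.1]
yel [257 267   5   8  32] [461.6 183.7  34.3] [452.7 179.4  19.2] [472.7 189.8  41.5]
```

Side view: the pointer moved about 3.8 mm, as wanted. I'll release and check from above.

servo_tool --motion '[0,0,0,0,0.6,0,0,0,0,0.4,0,0,0,0,0.4,0,0,-0.6,0,0.4,0,0,-1,0,0.4,0,0,-1,0,0.2,0,0,-1,0,0.2,0,0,-1,0,0]'

```text
time_s: 15.67
eef_pos: [551.2, -67.3, 266.7]
ee_rot: [[-0.687, 0.726, -0.0], [0.726, 0.687, -0.0], [-0.0, -0.0, -1.0]]
ft_force: [0.9, -0.1, -0.5]
opening: 0.916
finger_force: 0.0
```

servo_tool --motion '[0.96,0.64,0,0,0,0.96,0.64,0,0,0,0.96,0.64,0,0,0,0.96,0.64,0,0,0,0.96,0.64,0,0,0,0.96,0.64,0,0,0,0.96,0.64,0,0,0,0,0,0,0,0]'

```text
time_s: 16.33
eef_pos: [516.2, 135.5, 265.8]
ee_rot: [[-0.69, 0.724, 0.0], [0.724, 0.69, 0.001], [0.001, 0.001, -1.0]]
ft_force: [0.5, 0.6, 0.8]
opening: 0.999
finger_force: 0.0
```

servo_tool --motion '[0,0,0,0,0,0,0,0,0,0,0,0,0,0,0]'

```text
time_s: 16.58
eef_pos: [517.5, 131.1, 265.5]
ee_rot: [[-0.687, 0.727, -0.0], [0.727, 0.687, -0.0], [-0.0, -0.0, -1.0]]
ft_force: [0.9, 0.1, -0.3]
opening: 1.002
finger_force: 0.0
```

Run:
```python
from h import *
s=state(); print(s['time_s'],s['eef_pos']); snap('wrist','w9'); fine('w9')
c=snap('side','s9'); cv2.imwrite('pics/s9c.png',cv2.resize(c['image'][180:310,220:400,::-1],None,fx=4,fy=4))
c=snap('top','t9'); W=cloud(c); im=c['image'].astype(int); m=(im[...,0]>110)&(im[...,1]<70)&(im[...,2]<70)&(W[...,2]>170)&(W[...,2]<185)&(abs(W[...,0]-545)<50)&(abs(W[...,1]+65)<50); P=W[m]; print(len(P),P.min(0),P.max(0))
```

```text
16.5833 [517.46812294 131.05996274 265.47383919]
theta 5.6321396845066465 42 45
red [(495, 136.9, 139.8), (498, 136.6, 139.5), (501, 137.1, 139.3), (504, 133.1, 143.3), (507, 132.8, 143.8), (510, 132.6, 143.5), (513, 132.8, 143.2), (516, 133.5, 143.7)]
yel [(469, 133.2, 141.8), (472, 132.9, 142.4), (475, 132.7, 142.8), (478, 132.9, 142.5), (481, 133.4, 142.7), (484, 133.2, 142.5), (487, 133.6, 142.2)]
red [(494, 138.9, 141.3), (497, 138.6, 141.8), (500, 139.1, 141.5), (503, 135.2, 145.3), (506, 134.9, 145.8), (509, 134.7, 145.5), (512, 134.9, 145.2), (515, 135.5, 145.7)]
yel [(469, 135.1, 144.3), (472, 134.8, 144.2), (475, 134.7, 144.7), (478, 134.9, 144.4), (481, 135.2, 144.6), (484, 135.7, 144.5), (487, 135.5, 144.2)]
45 [542.08282899 -72.4619425  172.9109009 ] [559.62330727 -54.52051991 184.146009  ]
```

View pics/s9c.png

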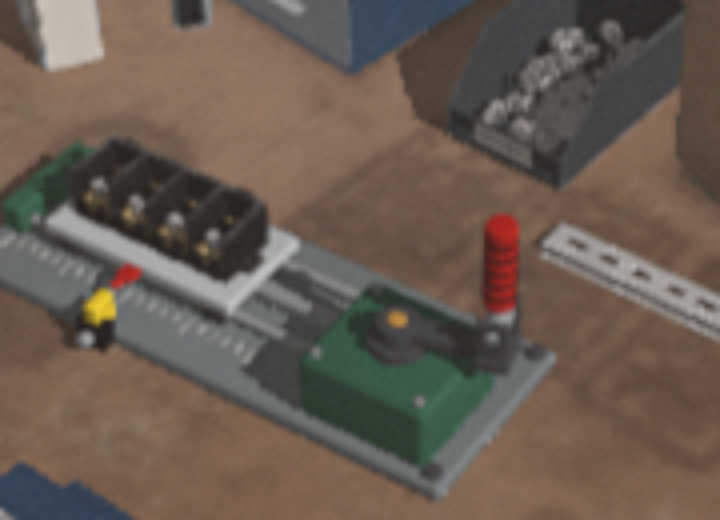

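The pointer and marker agree to about 0.4 mm: crop (128,275) against (100,305) along the jig's x axis. The handle looks upright, from (500,300) to (501,225). One quick numeric check of the lean follows.

Run:
```python
from h import *
c=dict(np.load('pics/s9.npz')); W=cloud(c); im=c['image'].astype(int)
m=(im[...,0]>80)&(im[...,0]>2.2*im[...,1])&(im[...,0]>2.2*im[...,2])&(W[...,2]>105)&(abs(W[...,0]-547)<40)&(abs(W[...,1]+65)<40)
v,u=np.where(m); print(v.min(),v.max())
rows=np.arange(v.min()+4,v.max()-2); mid=[(u[v==r].min()+u[v==r].max())/2 for r in rows]; print('slope du/dv',np.polyfit(rows,mid,1))
def pr(p): q=c['R']@np.array(p)+c['t']; return np.array([c['fx']*q[0]/q[2]+c['cx'],c['fy']*q[1]/q[2]+c['cy']])
h=np.array([547,-67,102.]); i=np.array([-.31,.95,0])
for a in (0,.05,.1,.2):
    A=pr(h+14*np.array([0,0,1])); B=pr(h+76*(np.cos(a)*np.array([0,0,1])+np.sin(a)*i)); d=A-B; print(a,d[0]/d[1],A,B)
```

```text
234 257
slope du/dv [-2.57352941e-02  3.51595588e+02]
0 -0.03174689405715902 [343.22169699 256.74318947] [343.85563264 236.77475891]
0.05 0.04786249144977012 [343.22169699 256.74318947] [342.24839172 236.40774018]
0.1 0.12479068734347569 [343.22169699 256.74318947] [340.64630679 236.1055101 ]
0.2 0.27304244556874285 [343.22169699 256.74318947] [337.47542132 235.69783274]
```

The slope matches a lean of 0 (within 0.01 rad), so the handle is fully upright. Handing in.

```bash
python3 -c "
from bench import *
print(close_job())"
```

```text
the job is handed in; nothing more can be done
None
```

Job handed in at about 17 s: I unfolded the handle fully upright first, then wound the crank until the pointer stood within about 0.4 mm of the yellow marker, and let go with the arm clear; I kept clear of the mug, module and contactor but took no final measurement of them.

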